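# Stepped Advent candles on the candle board

## Robot

A 6-joint arm with a two-finger parallel gripper is mounted at the origin on the work surface. World frame = base frame: x ahead of the robot, y to its left, z up, the work surface at z = 0. Lengths are in mm, angles in rad, forces in N, time in s.
With the tool pointing down it reaches from about 150 to 775 mm from the base axis. Payload 6.1 kg.
Tool frame: the origin (TCP) lies between the finger pads; the fingertips stand 25 mm ahead of it and the grasp point (between the pads) lies 6 mm ahead of it; z points along the fingers, y is the direction in which the jaws open and shut (so a half turn about z gives the same grasp; the last joint's range is limited). The gripper opens to 85 mm and grips with 20 to 120 N. Pads are 22 mm wide; open, the fingers measure 114 mm over their backs; the gripper's body (76 mm by 85 mm) begins 54 mm behind the grasp point. The pads swing forward as they close: fully open they stand 13 mm farther back than shut.
Start: joints at [-1.216, 0.126, -0.04, 1.405, 0, 1.571], TCP at [182.379, -492.287, 256.295] pointing down, gripper open.
Joint ranges: [-2.72, 2.72], [-0.95, 1.95], [-1.27, 1.35], [-1.78, 2.02], [-1.46, 1.47], [-3.14, 3.14]. Speed limits (rad/s): [2.39, 2.39, 3.01, 3.14, 3.14, 3.14].

## Interface

Orientations are given as a unit quaternion [w, x, y, z].
In Python, from rig import env gives the robot as it stands. The module is installed in compiled form; this text tells all that it offers.
- The arm moves only by the shell command python3 -m pendant 'ROWS' [FORCE]. ROWS is JSON, a list of rows, each a list of 7 numbers: the shift along the tool's x, y, z in mm, then the turn, a rotation vector about the tool's x, y, z in degrees, then the closure in counts, from 0 (fully open) to 255 (shut). A call has 1 to 20 rows; each row is the pose to reach, as a shift and turn from the pose measured when the call began, along the tool's axes at that moment; what a row does not reach only later rows make up. A row lasts 1/10 s, in which the tool goes at most 50 mm and 8.59 degrees, less where a joint would pass 70% of its speed; a pose out of reach is approached as far as the arm can. A call with a gripper value outside its range is refused whole. The fingers move at their own pace and stop on an object; FORCE is the grip in N (left out, the last holds). Time passes only in rows, so rows that repeat a pose let the fingers close. It gives the time, the measured TCP pose, the force and the opening at its end, in the units of the state.
- env.read_state(): the state, without advancing time (a new reading comes with each control period).
- env.grab_frame(name): name is "scene" or "top"; returns a dict with "pixels" (384x512x3 uint8, blue, green, red), "fx", "fy", "cx", "cy" (pixels), "rvec" (rotation vector, rad) and "tvec" (3), from world to camera coordinates, as OpenCV has them. Camera axes: x right, y down, z forward; pixel columns grow to the right and rows downward; lengths in mm; the calibration is good to about 2 mm. A picture is of the moment at which its call begins. There is no depth.
- env.close_job(): hands the job in, once; it reports no verdict.
Trained networks look in the newest picture that a camera, given by its name, has taken for a name from the list of things; names that differ only in an ending like _2 or _b are one class to them, and where a whole thing is asked for, a point or a joint stands for the part that bears it (a point fixed in the world has none). Each returns a list of dicts, best first, with "conf" (0 to 1); they miss things now and then, are a little off and sometimes report something else, mostly with a low value. They report only what shows in the picture. A call takes as long as a camera call. They do not tell look-alikes from the thing itself.
- env.look_for(camera, target): "xy" ([column, row] in pixels, amid what is visible of it).
- env.cut_out(camera, target): "pixels" (384x512 bool, what is visible of it) and "xy" ([column, row] in pixels, amid what is visible of it).
- env.landmark_of(camera, target): "xy" ([column, row] in pixels: a listed point, or the origin of a listed thing).
The state is a dict: "t": time; "joints": joint angles; "joint_velocities": joint speeds; "tau": joint torques, N m; "eef_pos": TCP position; "ee_rot": TCP orientation; "force": force on the tool from outside, world axes, zero at the start; "torque": the same for the moment, N m; "grip_width": finger opening in mm.
Only numpy, scipy, OpenCV 4.12 (cv2) and the standard library are available. Lean on these libraries where they do the work, as an engineer would, in place of code of your own. Each camera call takes 0.05 s, during which the arm holds its last target.

## Task

Set out the Advent candles: stand one in each cup of the oak candle board, upright and flat on the cup's floor, with the tallest in the cup nearest the brass star and the others stepping down in height to the shortest at the far end. Set each one down rather than dropping it, don't let a candle fall over, and don't shove or tip the star or the little white ring dish.

Things in the scene. Friction and masses are not known exactly. Their poses are not given: they have to be found in the camera images.
- candle_135_mid (a point): Pillar candle, the tallest of four alike but for height: off-white wax cylinder 50 mm across and 135 mm tall, standing loose and upright on the table, with a thin wick 10 mm long on its flat top (it does not obstruct). The point is at its centre, half-way up (67.5 mm over its underside); z up its length. About 244 g.
- candle_110_mid (a point): Pillar candle, the second tallest of four alike but for height: off-white wax cylinder 50 mm across and 110 mm tall, standing loose and upright on the table, with a thin wick 10 mm long on its flat top (it does not obstruct). The point is at its centre, half-way up (55 mm over its underside); z up its length. About 199 g.
- candle_85_mid (a point): Pillar candle, the second shortest of four alike but for height: off-white wax cylinder 50 mm across and 85 mm tall, standing loose and upright on the table, with a thin wick 10 mm long on its flat top (it does not obstruct). The point is at its centre, half-way up (42.5 mm over its underside); z up its length. About 154 g.
- candle_60_mid (a point): Pillar candle, the shortest of four alike but for height: off-white wax cylinder 50 mm across and 60 mm tall, standing loose and upright on the table, with a thin wick 10 mm long on its flat top (it does not obstruct). The point is at its centre, half-way up (30 mm over its underside); z up its length. About 108 g.
- cup1_floor (a point): Steel drip cup, first from the left (left = +y) of four in a row, 88 mm apart, on the fixed oak candle board (98 x 362 mm, 16 mm high). Rim 6 mm over its flat floor, 72 mm wide inside, 79 mm outside. The point: centre of the cup's floor, 19 mm over the table; y axis along the row to the left, x across it, z up.
- cup2_floor (a point): Steel drip cup, second from the left (left = +y) of four in a row, 88 mm apart, on the fixed oak candle board (98 x 362 mm, 16 mm high). Rim 6 mm over its flat floor, 72 mm wide inside, 79 mm outside. The point: centre of the cup's floor, 19 mm over the table; y axis along the row to the left, x across it, z up.
- cup3_floor (a point): Steel drip cup, third from the left (left = +y) of four in a row, 88 mm apart, on the fixed oak candle board (98 x 362 mm, 16 mm high). Rim 6 mm over its flat floor, 72 mm wide inside, 79 mm outside. The point: centre of the cup's floor, 19 mm over the table; y axis along the row to the left, x across it, z up.
- cup4_floor (a point): Steel drip cup, fourth from the left (left = +y), so the rightmost, of four in a row, 88 mm apart, on the fixed oak candle board (98 x 362 mm, 16 mm high). Rim 6 mm over its flat floor, 72 mm wide inside, 79 mm outside. The point: centre of the cup's floor, 19 mm over the table; y axis along the row to the left, x across it, z up.
- star_mid (a point): Many-pointed brass star ornament on a stem, 76 mm across, 116 mm tall, foot 56 mm wide, loose on the table beyond one end of the candle board, about 103 mm from the nearest cup's centre: sometimes the left end, sometimes the right (a wooden gnome stands beyond the other end). The point: centre of the star, 78 mm over the table.
- ring_dish_rim (a point): Small white ceramic ring dish, 70 mm across the rim and 20 mm high, loose among the candles in front, empty; it stays where it is. The point is the centre of its mouth, 20 mm over the table; z up.
Not all that is in view belongs to the job. Leave any pink look-alike of the part that bears candle_110_mid alone.

How it is judged:
By the outcome, as a careful person would: the job done as asked, in the order asked, and still so for the second after the job is handed in, with the robot touching nothing.
It also fails if it takes over 104 s, if anything falls off the work surface, if the arm or the gripper's body presses on something with over 40 N, if the wrist force passes 120 N, or if a joint passes its speed limit or range.

## Working session

There is one attempt and no reset: what is moved stays moved. The work goes in short steps, Python scripts to look and compute and a shell command to move; the robot and the scene stay as the last step left them, time stands still between calls to the robot, and variables do not carry over. Pictures are saved under pics/ and viewed, and the job is handed in when it is done.

```bash
mkdir -p pics; ls; cat > h.py <<'E'
import numpy as np, cv2
from rig import env
def proj(f,P):
    K=np.array([[f['fx'],0,f['cx']],[0,f['fy'],f['cy']],[0,0,1.]])
    return cv2.projectPoints(np.float64(P).reshape(-1,1,3),np.float64(f['rvec']),np.float64(f['tvec']),K,None)[0].reshape(-1,2)
def ray(f,uv):
    R=cv2.Rodrigues(np.float64(f['rvec']))[0];t=np.float64(f['tvec']).reshape(3)
    d=R.T@np.array([(uv[0]-f['cx'])/f['fx'],(uv[1]-f['cy'])/f['fy'],1]);return -R.T@t,d
def atz(f,uv,z):
    o,d=ray(f,uv);return o+d*(z-o[2])/d[2]
def tri(fs,uvs):
    A=np.zeros((3,3));b=np.zeros(3);L=[]
    for f,u in zip(fs,uvs):
        o,d=ray(f,u);d/=np.linalg.norm(d);M=np.eye(3)-np.outer(d,d);A+=M;b+=M@o
    return np.linalg.solve(A,b)
E
python3 - <<'E'
from h import *
np.set_printoptions(precision=1,suppress=True)
s=env.read_state();print({k:np.round(v,3) for k,v in s.items()})
F={}
for n in ('scene','top'):
    F[n]=env.grab_frame(n);cv2.imwrite(f'pics/{n}0.png',F[n]['pixels'])
    print(n,ray(F[n],(256,192)))
Z={'candle_135_mid':67.5,'candle_110_mid':55,'candle_85_mid':42.5,'candle_60_mid':30,'cup1_floor':19,'cup2_floor':19,'cup3_floor':19,'cup4_floor':19,'star_mid':78,'ring_dish_rim':20}
for k,z in Z.items():
    for n in F:
        print(k,n,[(round(d['conf'],2),np.round(d['xy']),atz(F[n],d['xy'],z)) for d in env.landmark_of(n,k)])
print(env.read_state()['t'])
E
```

```text
pics
{'t': np.float64(0.0), 'joints': array([-1.2,  0.1, -0. ,  1.4,  0. ,  1.6]), 'joint_velocities': array([-0., -0., -0.,  0., -0., -0.]), 'tau': array([  0. , -43.6,  35.3,   0. ,  -0. ,  -0. ]), 'eef_pos': array([ 182.2, -491.9,  255.5]), 'ee_rot': array([-0. ,  1. ,  0.2, -0. ]), 'force': array([-0.3, -0.8, -0.1]), 'torque': array([ 0. , -0.1, -0. ]), 'grip_width': np.float64(85.166)}
scene (array([1111.4,  -17.9,  920.9]), array([-0.6, -0. , -0.8]))
top (array([ 405.9,   -1.3, 1090.8]), array([ 0.1, -0. , -1. ]))
candle_135_mid scene [(0.95, array([385., 161.]), array([405.5, 310.1,  67.5]))]
candle_135_mid top [(0.96, array([102., 231.]), array([410.3, 313.6,  67.5])), (0.72, array([227., 137.]), array([626.2,  45.8,  67.5])), (0.52, array([194., 127.]), array([646.5, 119.8,  67.5])), (0.22, array([267., 137.]), array([627.9, -43.4,  67.5]))]
candle_110_mid scene [(0.9, array([119., 176.]), array([ 465. , -375.1,   55. ])), (0.87, array([153., 172.]), array([ 450.2, -290.2,   55. ])), (0.68, array([126., 150.]), array([ 379.9, -375.8,   55. ])), (0.59, array([166., 138.]), ar
[... 1273 characters left out ...]
[633.2, -39.1,  19. ]))]
cup3_floor top [(0.91, array([267., 140.]), array([629.8, -45.1,  19. ]))]
cup4_floor scene [(0.86, array([211., 239.]), array([ 621.1, -129.4,   19. ])), (0.64, array([155., 171.]), array([ 419.8, -296.1,   19. ]))]
cup4_floor top [(0.95, array([302., 144.]), array([ 624.6, -128.4,   19. ]))]
star_mid scene [(0.57, array([166., 216.]), array([ 596.6, -232.5,   78. ]))]
star_mid top [(0.58, array([357., 152.]), array([ 597.3, -242.6,   78. ]))]
ring_dish_rim scene [(0.72, array([191., 178.]), array([ 440.8, -196.8,   20. ]))]
ring_dish_rim top [(0.71, array([333., 222.]), array([ 442.8, -200.5,   20. ])), (0.19, array([230., 136.]), array([638.2,  42. ,  20. ]))]
1.1
```

```bash
python3 - <<'E'
import cv2
for n in('scene','top'):
    a=cv2.imread(f'pics/{n}0.png');cv2.imwrite(f'pics/{n}0b.png',cv2.resize(a,(800,600),interpolation=cv2.INTER_CUBIC))
E
```

```text
(no output)
```

View pics/scene0b.png

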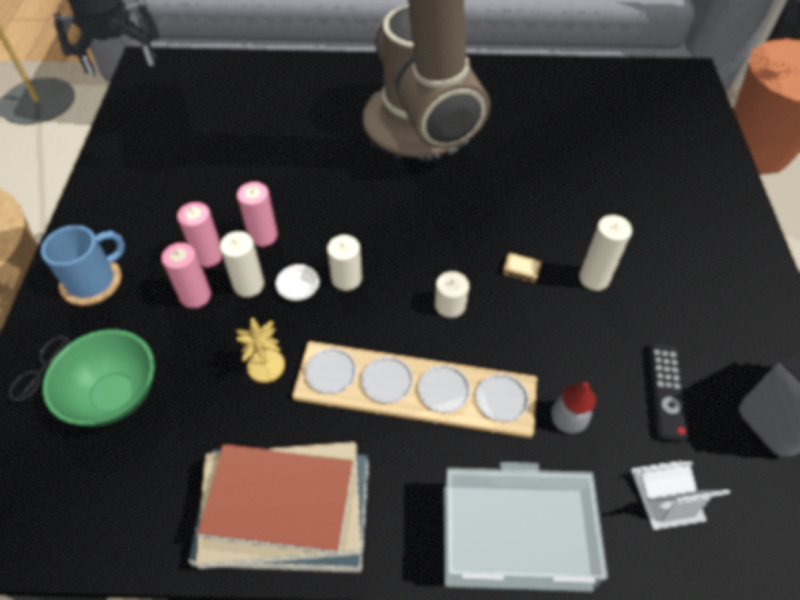

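View pics/top0b.png

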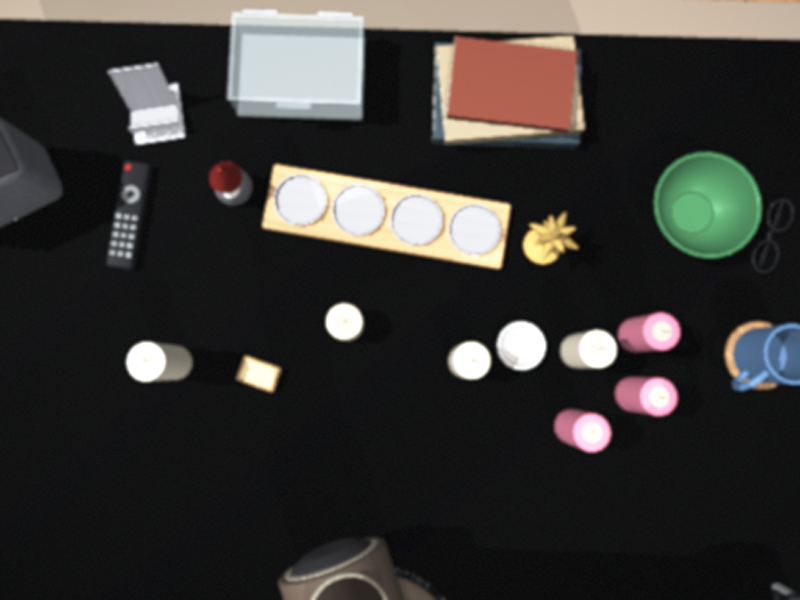

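The white 110 candle is at about scene (155,170) / top (380,224). The pink ones are decoys. The star is at the right end (top ~(352,152)), so the tallest goes in cup4. Next I'll refine positions by fitting silhouettes and the cup row.

```bash
cat > fit.py <<'E'
from h import *
from scipy.optimize import least_squares, minimize
np.set_printoptions(precision=1,suppress=True)
th=np.linspace(0,2*np.pi,40,endpoint=False)
def hull(f,x,y,z0,h,r):
    P=np.array([[x+r*np.cos(a),y+r*np.sin(a),z] for z in (z0,z0+h) for a in th])
    return cv2.convexHull(proj(f,P).astype(np.float32))
def candlemask(f,x0,y0,h,z0=0):
    img=f['pixels'];hsv=cv2.cvtColor(img,cv2.COLOR_BGR2HSV)
    m=((hsv[...,2]>85)&(hsv[...,1]<80)).astype(np.uint8)
    reg=np.zeros_like(m);cv2.fillPoly(reg,[hull(f,x0,y0,z0,h+3,40).astype(np.int32)],1)
    return m&reg
def soft(f,x,y,z0,h,r,S=8):
    return None
def fitc(fs,x0,y0,h,z0=0):
    ms=[candlemask(f,x0,y0,h,z0) for f in fs]
    def c(p):
        e=0
        for f,m in zip(fs,ms):
            k=np.zeros((384,512),np.uint8)
            cv2.fillPoly(k,[np.round(hull(f,p[0],p[1],z0,h,25)*16).astype(np.int32)],1,shift=4)
            e+=(k^m).sum()
        return float(e)
    best=min(((c((x0+dx,y0+dy)),dx,dy) for dx in range(-16,17,4) for dy in range(-16,17,4)))
    r=minimize(c,(x0+best[1],y0+best[2]),method='Nelder-Mead',options=dict(initial_simplex=[[x0+best[1]+a,y0+best[2]+b] for a,b in((0,0),(4,0),(0,4))]))
    return r.x,r.fun,[int(m.sum()) for m in ms]
E
python3 - <<'E'
from fit import *
F={n:env.grab_frame(n) for n in('scene','top')}
for n,(x,y,h) in {'135':(408,312,135),'110':(441,-286,110),'85':(425,-120,85),'60':(474,57,60)}.items():
    print(n,fitc([F['scene'],F['top']],x,y,h),[fitc([F[k]],x,y,h)[:2] for k in F])
# cups
for n,f in F.items():
    hsv=cv2.cvtColor(f['pixels'],cv2.COLOR_BGR2HSV);m=((hsv[...,1]<70)&(hsv[...,2]>90)).astype(np.uint8)
    out=[]
    for x,y in ((661,130),(642,45),(632,-42),(622,-129)):
        u=proj(f,(x,y,22))[0].astype(int)
        nl,l,st,ce=cv2.connectedComponentsWithStats(m)
        i=l[u[1],u[0]];out.append((ce[i],st[i][2:],atz(f,ce[i],22)))
    print(n,out)
    w,d=atz(f,ce[l[u[1],u[0]]],22),0
    c=np.array([o[2][:2] for o in out]);print(np.linalg.norm(np.diff(c,axis=0),axis=1))
E
```

```text
135 (array([409.4, 312.3]), np.float64(84.0), [1049, 920]) [(array([409.3, 312.6]), np.float64(42.0)), (array([409. , 312.3]), np.float64(39.0))]
110 (array([ 439.5, -288.4]), np.float64(92.0), [890, 791]) [(array([ 439.5, -287.2]), np.float64(58.0)), (array([ 440. , -288.9]), np.float64(30.0))]
85 (array([ 420.6, -121.6]), np.float64(109.0), [695, 588]) [(array([ 421.3, -119. ]), np.float64(29.0)), (array([ 421.5, -121.7]), np.float64(61.0))]
60 (array([473. ,  60.4]), np.float64(86.0), [578, 501]) [(array([472.8,  61.3]), np.float64(30.0)), (array([474.1,  58.4]), np.float64(35.0))]
scene [(array([321.2, 254.1]), array([ 35,  33, 911], dtype=int32), array([655.8, 133. ,  22. ])), (array([284.1, 248.4]), array([ 36,  32, 897], dtype=int32), array([643.1,  46. ,  22. ])), (array([247.6, 242.5]), array([ 34,  32, 870], dtype=int32), array([629.9, -41.3,  22. ])), (array([211.4, 236.8]), array([ 35,  31, 857], dtype=int32), array([ 616.8, -128.8,   22. ]))]
[87.9 88.2 88.5]
top [(array([248.9, 136.9]), array([ 153,   62, 4899], dtype=int32), array([636.8,  -3.5,  22. ])), (array([248.9, 136.9]), array([ 153,   62, 4899], dtype=int32), array([636.8,  -3.5,  22. ])), (array([248.9, 136.9]), array([ 153,   62, 4899], dtype=int32), array([636.8,  -3.5,  22. ])), (array([248.9, 136.9]), array([ 153,   62, 4899], dtype=int32), array([636.8,  -3.5,  22. ]))]
[0. 0. 0.]
```

```bash
cat > d.py <<'E'
import sys,numpy as np
from scipy.spatial.transform import Rotation as R
from rig import env
s=env.read_state();w,x,y,z=s['ee_rot'];C=R.from_quat([x,y,z,w]);M=C.as_matrix();p=np.array(s['eef_pos'])
print('t',round(s['t'],2),'pos',p.round(1),'jaw(y)',M[:,1].round(3),'z',M[:,2].round(3),'w',round(s['grip_width'],1),'F',np.round(s['force'],1),'j',np.round(s['joints'],2))
a=sys.argv[1:]
# jaw angle in deg
def goal(deg):
    j=np.array([np.cos(np.radians(deg)),np.sin(np.radians(deg)),0]);
    if j@M[:,1]<0:j=-j
    zz=np.array([0,0,-1.]);return R.from_matrix(np.c_[np.cross(j,zz),j,zz])
T=goal(float(a[0])); rv=np.degrees((C.inv()*T).as_rotvec())
for i in a[1:]:
    q=np.array([float(v) for v in i.split(',')]);print(i,'->',(M.T@(q-p)).round(1),rv.round(2))
E
python3 d.py -8.5 440,-288,200 440,-288,81
python3 - <<'E'
from fit import *
f=env.grab_frame('top')
hsv=cv2.cvtColor(f['pixels'],cv2.COLOR_BGR2HSV)
for n in range(1,5):
    c=env.cut_out('top',f'cup{n}_floor')
    for k in c[:2]:
        v,u=np.nonzero(k['pixels']);print(n,k['conf'],len(u),atz(f,(u.mean(),v.mean()),22), atz(f,((u.min()+u.max())/2,(v.min()+v.max())/2),22))
E
```

```text
t 1.2 pos [ 182.4 -492.3  256.3] jaw(y) [ 0.347 -0.938  0.   ] z [ 0. -0. -1.] w 85.4 F [0.6 0.3 0.3] j [-1.22  0.13 -0.04  1.41  0.    1.57]
440,-288,200 -> [ 312.5 -102.1   56.3] [  0.     0.   -61.17]
440,-288,81 -> [ 312.5 -102.1  175.3] [  0.     0.   -61.17]
1 0.77 848 [655.7 130.   22. ] [654.7 130.   22. ]
1 0.66 829 [409.1 326.4  22. ] [409.6 326.4  22. ]
2 0.91 855 [642.7  42.8  22. ] [642.5  43.2  22. ]
2 0.23 855 [655.5 130.1  22. ] [654.7 130.   22. ]
3 0.71 929 [629.8 -43.3  22. ] [629.1 -43.6  22. ]
3 0.33 678 [ 439.8 -302.2   22. ] [ 440.1 -302.5   22. ]
4 0.86 839 [ 615.8 -131.    22. ] [ 614.6 -131.4   22. ]
```

```bash
python3 -m pendant '[[80,-26,0,0,0,-15,0],[160,-52,20,0,0,-31,0],[240,-78,40,0,0,-46,0],[312.5,-102,56,0,0,-61.2,0],[312.5,-102,56,0,0,-61.2,0],[312.5,-102,56,0,0,-61.2,0],[312.5,-102,56,0,0,-61.2,0],[312.5,-102,56,0,0,-61.2,0],[312.5,-102,56,0,0,-61.2,0],[312.5,-102,56,0,0,-61.2,0],[312.5,-102,56,0,0,-61.2,0],[312.5,-102,56,0,0,-61.2,0]]' 60; python3 d.py -8.5 440,-288,81
```

```text
t: 2.65
eef_pos: [439.4, -288.9, 200.7]
ee_rot: [0.0, 0.758, 0.652, 0.0]
force: [0.7, -0.4, -0.2]
grip_width: 85.2
t 2.65 pos [ 439.4 -288.9  200.7] jaw(y) [ 0.989 -0.149  0.001] z [ 0. -0. -1.] w 85.2 F [ 0.7 -0.4 -0.2] j [-0.58  0.13 -0.15  1.28 -0.    1.14]
440,-288,81 -> [  1.    0.4 119.7] [ 0.03  0.02 -0.1 ]
```

```bash
python3 -m pendant '[[1,0,25,0,0,0,0],[1,0,50,0,0,0,0],[1,0,75,0,0,0,0],[1,0,100,0,0,0,0],[1,0,115,0,0,0,0],[1,0,120,0,0,0,0],[1,0,120,0,0,0,40],[1,0,120,0,0,0,70],[1,0,120,0,0,0,85],[1,0,120,0,0,0,95],[1,0,120,0,0,0,105],[1,0,120,0,0,0,120],[1,0,120,0,0,0,160],[1,0,120,0,0,0,255],[1,0,120,0,0,0,255],[1,0,120,0,0,0,255],[1,0,120,0,0,0,255]]' 60; python3 d.py -8.5 440,-288,300
python3 - <<'E'
from h import *
for n in('scene','top'): cv2.imwrite(f'pics/{n}1.png',cv2.resize(env.grab_frame(n)['pixels'],(800,600)))
E
```

```text
t: 4.35
eef_pos: [440.2, -288.3, 81.6]
ee_rot: [0.001, 0.758, 0.652, 0.0]
force: [-0.1, 0.2, 5.4]
grip_width: 48.8
t 4.35 pos [ 440.2 -288.3   81.6] jaw(y) [ 0.989 -0.149  0.002] z [ 0.002 -0.001 -1.   ] w 48.8 F [-0.1  0.2  5.4] j [-0.58  0.19 -0.36  1.02  0.    1.14]
440,-288,300 -> [   0.     0.3 -218.4] [ 0.13  0.06 -0.09]
```

View pics/scene1.png

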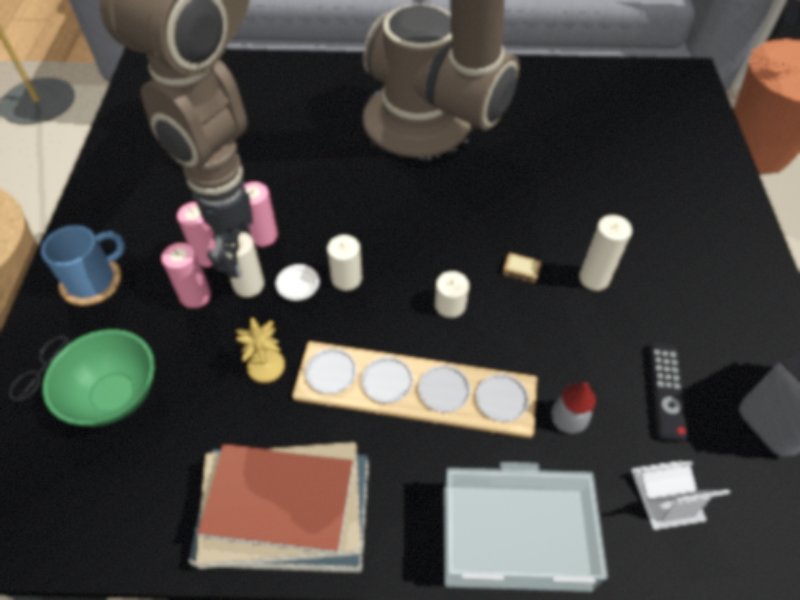

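Gripped (width 48.8, candle between the fingers at scene ~(157,170)). Now I'll lift it.

```bash
python3 -m pendant '[[0,0,-5,0,0,0,255],[0,0,-15,0,0,0,255],[0,0,-35,0,0,0,255],[0,0,-60,0,0,0,255],[0,0,-85,0,0,0,255],[0,0,-110,0,0,0,255],[0,0,-135,0,0,0,255],[0,0,-150,0,0,0,255],[0,0,-155,0,0,0,255],[0,0,-155,0,0,0,255],[0,0,-155,0,0,0,255]]'; python3 d.py -8.5 630,-42.5,236 630,-42.5,101
python3 - <<'E'
from h import *
for n in('scene','top'): cv2.imwrite(f'pics/{n}2.png',cv2.resize(env.grab_frame(n)['pixels'],(800,600)))
E
```

```text
t: 5.55
eef_pos: [439.5, -287.8, 235.7]
ee_rot: [0.0, 0.758, 0.652, 0.0]
force: [0.8, 0.5, -1.6]
grip_width: 48.9
t 5.55 pos [ 439.5 -287.8  235.7] jaw(y) [ 0.989 -0.149  0.001] z [ 0.001 -0.001 -1.   ] w 48.9 F [ 0.8  0.5 -1.6] j [-0.58  0.13 -0.08  1.36  0.    1.14]
630,-42.5,236 -> [271.  151.7  -0.3] [ 0.05  0.02 -0.09]
630,-42.5,101 -> [271.1 151.6 134.7] [ 0.05  0.02 -0.09]
```

View pics/scene2.png

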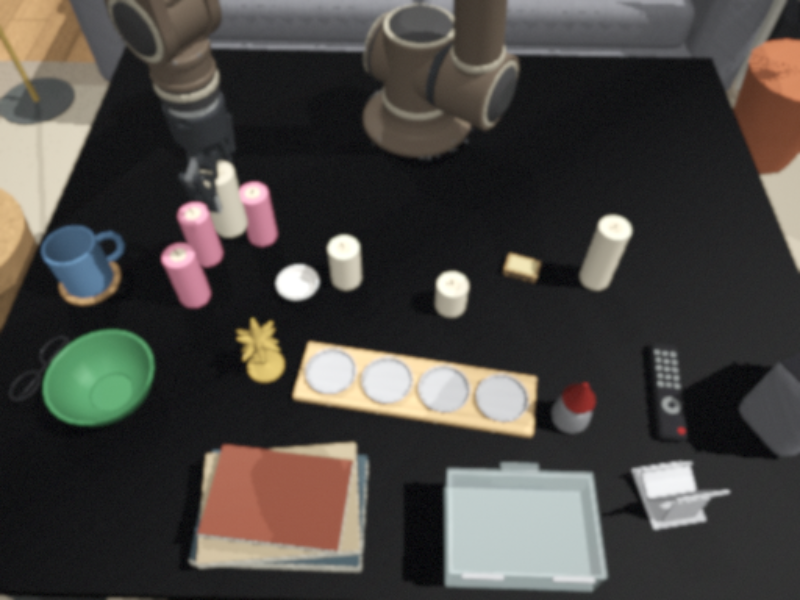

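The candle is held upright at scene ~(145,130). I'll carry it over to cup3.

```bash
python3 -m pendant '[[10,6,0,0,0,0,255],[30,17,0,0,0,0,255],[60,34,0,0,0,0,255],[90,50,0,0,0,0,255],[120,67,0,0,0,0,255],[150,84,0,0,0,0,255],[180,101,0,0,0,0,255],[210,118,0,0,0,0,255],[240,134,0,0,0,0,255],[260,145,0,0,0,0,255],[271,151.7,0,0,0,0,255],[271,151.7,0,0,0,0,255],[271,151.7,0,0,0,0,255]]'; python3 d.py -8.5 630,-42.5,236 630,-42.5,101
```

```text
t: 6.95
eef_pos: [629.5, -42.7, 235.0]
ee_rot: [-0.0, 0.758, 0.652, -0.0]
force: [-1.2, -1.4, -2.6]
grip_width: 48.6
t 6.95 pos [629.5 -42.7 235. ] jaw(y) [ 0.989 -0.149 -0.001] z [-0.001 -0.001 -1.   ] w 48.6 F [-1.2 -1.4 -2.6] j [-0.07  0.33  0.17  1.41 -0.    1.65]
630,-42.5,236 -> [ 0.2  0.5 -1. ] [-0.04  0.04 -0.09]
630,-42.5,101 -> [  0.3   0.6 134. ] [-0.04  0.04 -0.09]
```

```bash
python3 -m pendant '[[0,0,10,0,0,0,255],[0,0,30,0,0,0,255],[0,0,55,0,0,0,255],[0,0,80,0,0,0,255],[0,0,100,0,0,0,255],[0,0,115,0,0,0,255],[0,0,123,0,0,0,255],[0,0,126,0,0,0,255],[0,0,126,0,0,0,255],[0,0,126,0,0,0,255]]'; python3 d.py -8.5 630,-42.5,101
python3 - <<'E'
from h import *
for n in('scene','top'): cv2.imwrite(f'pics/{n}3.png',cv2.resize(env.grab_frame(n)['pixels'],(800,600)))
E
```

```text
t: 7.95
eef_pos: [629.8, -43.0, 110.0]
ee_rot: [0.0, 0.758, 0.652, 0.0]
force: [1.0, 0.7, -2.4]
grip_width: 49.0
t 7.95 pos [629.8 -43.  110. ] jaw(y) [ 0.989 -0.15   0.001] z [ 0.001 -0.001 -1.   ] w 49.0 F [ 1.   0.7 -2.4] j [-0.07  0.36 -0.06  1.15 -0.    1.65]
630,-42.5,101 -> [0.5 0.1 9. ] [ 0.04  0.03 -0.11]
```

View pics/scene3.png

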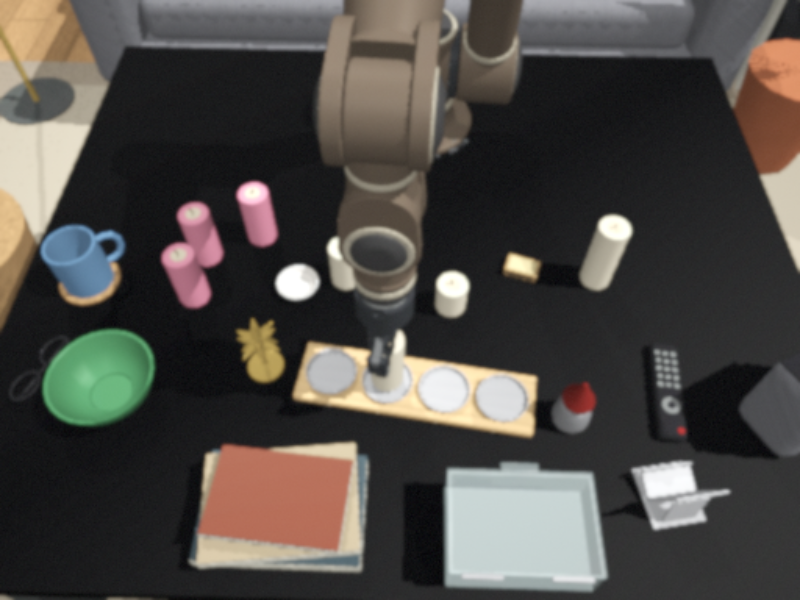

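The candle is over cup3 (scene ~(248,240)) and centred. Lowering it gently.

```bash
python3 -m pendant '[[0.5,0,3,0,0,0,255],[0.5,0,6,0,0,0,255],[0.5,0,7.5,0,0,0,255],[0.5,0,8.5,0,0,0,255],[0.5,0,9,0,0,0,255],[0.5,0,9.4,0,0,0,255],[0.5,0,9.4,0,0,0,255],[0.5,0,9.4,0,0,0,255]]'; python3 d.py -8.5 630,-42.5,100
```

```text
t: 8.85
eef_pos: [630.0, -42.3, 100.7]
ee_rot: [0.001, 0.758, 0.652, 0.0]
force: [-0.6, -0.7, -2.5]
grip_width: 48.8
t 8.85 pos [630.  -42.3 100.7] jaw(y) [ 0.989 -0.149  0.001] z [ 0.001 -0.001 -1.   ] w 48.8 F [-0.6 -0.7 -2.5] j [-0.07  0.36 -0.08  1.13 -0.    1.65]
630,-42.5,100 -> [-0.2 -0.   0.7] [ 0.06  0.03 -0.09]
```

Still carrying the candle's weight (−2.5 N), so no contact yet. I'll lower it in 0.4 mm steps.

```bash
python3 -m pendant '[[0,0,0.4,0,0,0,255],[0,0,0.8,0,0,0,255],[0,0,0.8,0,0,0,255]]'; python3 -m pendant '[[0,0,0.4,0,0,0,255],[0,0,0.8,0,0,0,255],[0,0,0.8,0,0,0,255]]'
```

```text
t: 9.15
eef_pos: [630.1, -42.3, 100.6]
ee_rot: [0.001, 0.758, 0.652, 0.0]
force: [-2.7, 0.8, 4.7]
grip_width: 48.9
t: 9.45
eef_pos: [630.0, -42.3, 100.6]
ee_rot: [0.001, 0.758, 0.652, 0.001]
force: [-2.8, -0.4, 7.4]
grip_width: 49.2
```

Contact made. Releasing and rising.

```bash
python3 -m pendant '[[0,0,0,0,0,0,100],[0,0,0,0,0,0,90],[0,0,0,0,0,0,70],[0,0,0,0,0,0,40],[0,0,0,0,0,0,0],[0,0,0,0,0,0,0],[0,0,0,0,0,0,0],[0,0,-5,0,0,0,0],[0,0,-20,0,0,0,0],[0,0,-50,0,0,0,0],[0,0,-90,0,0,0,0],[0,0,-130,0,0,0,0],[0,0,-150,0,0,0,0],[0,0,-150,0,0,0,0],[0,0,-150,0,0,0,0]]'; python3 d.py -8.5 409,312.5,250
python3 - <<'E'
from fit import *
f=env.grab_frame('scene');cv2.imwrite(f'pics/scene4.png',cv2.resize(f['pixels'],(800,600)))
E
```

```text
t: 10.95
eef_pos: [629.9, -42.3, 251.0]
ee_rot: [0.001, 0.758, 0.652, 0.001]
force: [0.0, 0.9, -0.5]
grip_width: 85.4
t 10.95 pos [629.9 -42.3 251. ] jaw(y) [ 0.989 -0.149  0.003] z [ 0.003 -0.001 -1.   ] w 85.4 F [ 0.   0.9 -0.5] j [-0.07  0.33  0.21  1.44 -0.    1.65]
409,312.5,250 -> [ 317.8 -271.5   -0. ] [ 0.19  0.02 -0.1 ]
```

View pics/scene4.png

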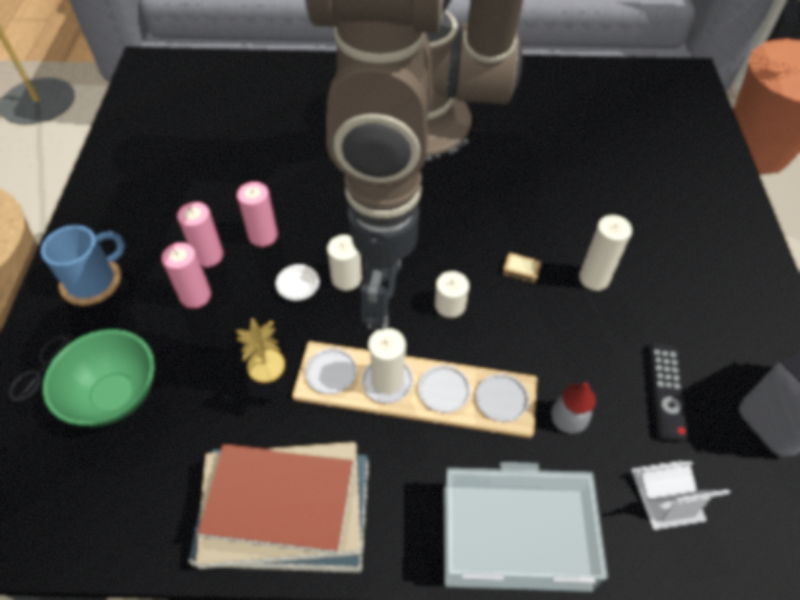

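The 110 candle stands upright in cup3 (scene ~(248,233)). Next is the 135 candle.

```bash
python3 -m pendant '[[50,-43,0,0,0,0,0],[100,-85,0,0,0,0,0],[140,-120,0,0,0,0,0],[180,-154,0,0,0,0,0],[220,-188,0,0,0,0,0],[260,-222,0,0,0,0,0],[300,-256,0,0,0,0,0],[318,-271.5,0,0.2,0,-0.1,0],[318,-271.5,0,0.2,0,-0.1,0],[318,-271.5,0,0.2,0,-0.1,0],[318,-271.5,0,0.2,0,-0.1,0]]' 60; python3 d.py -8.5 409.3,312.4,106
```

```text
t: 12.1
eef_pos: [408.1, 312.5, 248.2]
ee_rot: [-0.001, 0.757, 0.653, -0.002]
force: [-0.0, -0.4, 0.5]
grip_width: 85.2
t 12.1 pos [408.1 312.5 248.2] jaw(y) [ 0.989 -0.147 -0.003] z [-0.004 -0.002 -1.   ] w 85.2 F [-0.  -0.4  0.5] j [ 0.65  0.11 -0.08  1.39  0.    2.37]
409.3,312.4,106 -> [  0.4   1.7 142.2] [-0.2   0.13  0.07]
```

```bash
python3 -m pendant '[[0.4,1.7,25,-0.2,0.1,0,0],[0.4,1.7,50,-0.2,0.1,0,0],[0.4,1.7,75,-0.2,0.1,0,0],[0.4,1.7,100,-0.2,0.1,0,0],[0.4,1.7,125,-0.2,0.1,0,0],[0.4,1.7,138,-0.2,0.1,0,0],[0.4,1.7,142,-0.2,0.1,0,0],[0.4,1.7,142,-0.2,0.1,0,0],[0.4,1.7,142,-0.2,0.1,0,40],[0.4,1.7,142,-0.2,0.1,0,70],[0.4,1.7,142,-0.2,0.1,0,85],[0.4,1.7,142,-0.2,0.1,0,95],[0.4,1.7,142,-0.2,0.1,0,105],[0.4,1.7,142,-0.2,0.1,0,120],[0.4,1.7,142,-0.2,0.1,0,160],[0.4,1.7,142,-0.2,0.1,0,255],[0.4,1.7,142,-0.2,0.1,0,255],[0.4,1.7,142,-0.2,0.1,0,255]]' 60; python3 d.py -8.5 409,312.5,290
```

```text
t: 13.9
eef_pos: [409.8, 312.6, 106.8]
ee_rot: [0.0, 0.757, 0.653, 0.001]
force: [1.8, -0.3, 5.4]
grip_width: 49.1
t 13.9 pos [409.8 312.6 106.8] jaw(y) [ 0.989 -0.147  0.001] z [ 0.001 -0.    -1.   ] w 49.1 F [ 1.8 -0.3  5.4] j [ 0.65  0.15 -0.34  1.08 -0.    2.37]
409,312.5,290 -> [  -0.2   -0.6 -183.2] [ 0.08 -0.01  0.06]
```

```bash
python3 -m pendant '[[0,0,-5,0,0,0,255],[0,0,-15,0,0,0,255],[0,0,-35,0,0,0,255],[0,0,-60,0,0,0,255],[0,0,-85,0,0,0,255],[0,0,-110,0,0,0,255],[0,0,-135,0,0,0,255],[0,0,-155,0,0,0,255],[0,0,-170,0,0,0,255],[0,0,-178,0,0,0,255],[0,0,-180,0,0,0,255],[0,0,-180,0,0,0,255]]'; python3 d.py -8.5 430,-130,286 616.5,-130.5,286
```

```text
t: 15.1
eef_pos: [409.4, 312.5, 286.4]
ee_rot: [0.0, 0.757, 0.653, 0.0]
force: [0.3, -0.8, -3.6]
grip_width: 48.5
t 15.1 pos [409.4 312.5 286.4] jaw(y) [ 0.989 -0.147  0.001] z [ 0.001 -0.    -1.   ] w 48.5 F [ 0.3 -0.8 -3.6] j [ 0.65  0.11  0.01  1.47 -0.    2.37]
430,-130,286 -> [-434.7   85.3    0.6] [0.05 0.01 0.07]
616.5,-130.5,286 -> [-407.9  269.8    0.8] [0.05 0.01 0.07]
```

```bash
python3 -m pendant '[[-10,2,0,0,0,0,255],[-30,7,0,0,0,0,255],[-60,14,0,0,0,0,255],[-95,22,0,0,0,0,255],[-130,30,0,0,0,0,255],[-165,37,0,0,0,0,255],[-200,45,0,0,0,0,255],[-235,55,0,0,0,0,255],[-270,65,0,0,0,0,255],[-305,80,0,0,0,0,255],[-335,100,0,0,0,0,255],[-360,125,0,0,0,0,255],[-380,155,0,0,0,0,255],[-395,185,0,0,0,0,255],[-403,215,0,0,0,0,255],[-408,240,0,0,0,0,255],[-408,258,0,0,0,0,255],[-408,268,0,0,0,0,255],[-408,270,0,0,0,0,255],[-408,270,0,0,0,0,255]]'; python3 d.py -8.5 616.5,-130.5,135
python3 - <<'E'
from h import *
for n in('scene','top'): cv2.imwrite(f'pics/{n}5.png',cv2.resize(env.grab_frame(n)['pixels'],(800,600)))
E
```

```text
t: 17.1
eef_pos: [616.1, -130.6, 286.3]
ee_rot: [-0.0, 0.757, 0.653, -0.0]
force: [-0.2, -0.4, -1.7]
grip_width: 48.6
t 17.1 pos [ 616.1 -130.6  286.3] jaw(y) [ 0.989 -0.147 -0.   ] z [-0. -0. -1.] w 48.6 F [-0.2 -0.4 -1.7] j [-0.21  0.34  0.29  1.53 -0.    1.51]
616.5,-130.5,135 -> [  0.2   0.5 151.3] [-0.03  0.01  0.07]
```

View pics/scene5.png

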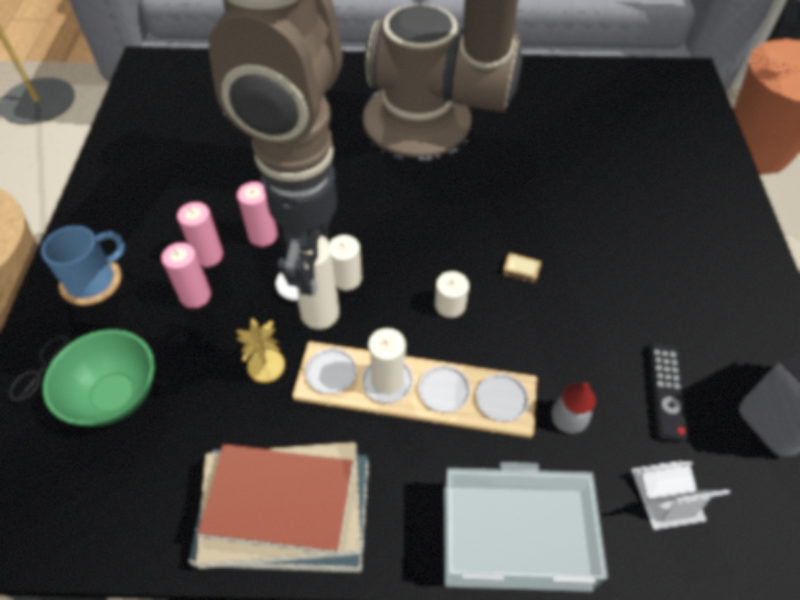

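The 135 is held upright (scene ~(204,185)) and clear of the star. Descending over cup4.

```bash
python3 -m pendant '[[0,0,10,0,0,0,255],[0,0,30,0,0,0,255],[0,0,55,0,0,0,255],[0,0,80,0,0,0,255],[0,0,105,0,0,0,255],[0,0,125,0,0,0,255],[0,0,140,0,0,0,255],[0,0,148,0,0,0,255],[0,0,152,0,0,0,255],[0,0,154,0,0,0,255],[0,0,156,0,0,0,255],[0,0,157.5,0,0,0,255],[0,0,158.5,0,0,0,255],[0,0,159.5,0,0,0,255],[0,0,159.5,0,0,0,255],[0,0,159.5,0,0,0,255]]'; python3 d.py -8.5 616.5,-130.5,125.8
```

```text
t: 18.8
eef_pos: [616.0, -130.5, 127.6]
ee_rot: [0.0, 0.757, 0.653, 0.0]
force: [-0.9, 0.5, -2.2]
grip_width: 48.7
t 18.8 pos [ 616.  -130.5  127.6] jaw(y) [ 0.989 -0.146  0.001] z [ 0.001 -0.    -1.   ] w 48.7 F [-0.9  0.5 -2.2] j [-0.21  0.35 -0.04  1.18 -0.    1.51]
616.5,-130.5,125.8 -> [0.1 0.5 1.8] [0.04 0.01 0.08]
```

```bash
python3 -m pendant '[[0,0,0.5,0,0,0,255],[0,0,1,0,0,0,255],[0,0,1.4,0,0,0,255],[0,0,1.4,0,0,0,255]]'; python3 -m pendant '[[0,0,0.4,0,0,0,255],[0,0,0.8,0,0,0,255],[0,0,0.8,0,0,0,255]]'
```

```text
t: 19.2
eef_pos: [615.9, -130.5, 126.1]
ee_rot: [0.0, 0.757, 0.653, 0.0]
force: [0.5, -0.8, -2.3]
grip_width: 48.6
t: 19.5
eef_pos: [616.0, -130.5, 125.8]
ee_rot: [0.001, 0.757, 0.653, 0.0]
force: [-0.2, 0.8, 2.5]
grip_width: 48.8
```

Contact. Release and rise.

```bash
python3 -m pendant '[[0,0,0.3,0,0,0,255],[0,0,0.3,0,0,0,100],[0,0,0.3,0,0,0,90],[0,0,0,0,0,0,70],[0,0,0,0,0,0,40],[0,0,0,0,0,0,0],[0,0,0,0,0,0,0],[0,0,0,0,0,0,0],[0,0,-5,0,0,0,0],[0,0,-20,0,0,0,0],[0,0,-50,0,0,0,0],[0,0,-90,0,0,0,0],[0,0,-120,0,0,0,0],[0,0,-130,0,0,0,0],[0,0,-130,0,0,0,0]]'; python3 d.py -8.5 421,-121,255 
python3 - <<'E'
from fit import *
f=env.grab_frame('scene');cv2.imwrite(f'pics/scene6.png',cv2.resize(f['pixels'],(800,600)))
E
```

```text
t: 21.0
eef_pos: [616.6, -130.6, 257.6]
ee_rot: [0.002, 0.757, 0.653, 0.001]
force: [-0.1, 0.6, -0.5]
grip_width: 85.3
t 21.0 pos [ 616.6 -130.6  257.6] jaw(y) [ 0.989 -0.146  0.004] z [ 0.004 -0.001 -1.   ] w 85.3 F [-0.1  0.6 -0.5] j [-0.21  0.33  0.22  1.46 -0.    1.51]
421,-121,255 -> [ -19.1 -194.9    1.8] [0.26 0.03 0.08]
```

View pics/scene6.png

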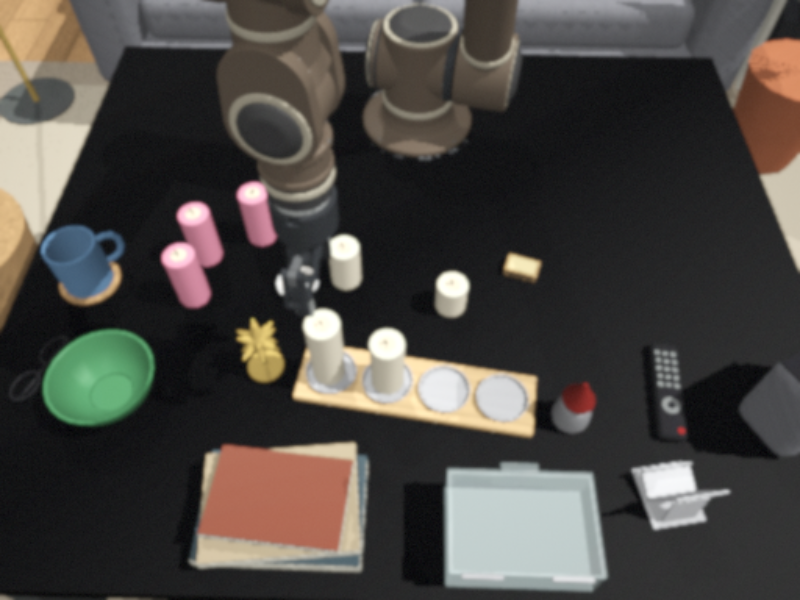

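The 135 is upright in cup4 (scene ~(207,224)). Next is the 85, with the jaws across x so they stay clear of the dish.

```bash
python3 -m pendant '[[-4,-40,0,0,0,0,0],[-8,-80,0,0,0,0,0],[-12,-120,0,0,0,0,0],[-16,-160,0,0.1,0,0,0],[-19,-185,0,0.2,0,0,0],[-19,-195,2,0.2,0,0,0],[-19,-195,2,0.2,0,0,0],[-19,-195,2,0.2,0,0,0],[-19,-195,2,0.2,0,0,0]]' 60; python3 d.py -8.5 421,-121,66; python3 - <<'E'
from fit import *
F=[env.grab_frame('scene')]
print(fitc(F,421,-121,85)[:2])
E
```

```text
t: 21.95
eef_pos: [421.4, -120.8, 252.8]
ee_rot: [-0.001, 0.757, 0.653, -0.001]
force: [0.3, -0.0, -0.0]
grip_width: 85.7
t 21.95 pos [ 421.4 -120.8  252.8] jaw(y) [ 0.989 -0.146 -0.002] z [-0.002  0.    -1.   ] w 85.7 F [ 0.3 -0.  -0. ] j [-0.28 -0.04 -0.22  1.39 -0.    1.44]
421,-121,66 -> [-2.000e-01  1.000e-01  1.868e+02] [-0.14  0.01  0.1 ]
(array([ 421.6, -119. ]), np.float64(27.0))
```

```bash
python3 -m pendant '[[0,0,30,-0.1,0,0,0],[0,0,60,-0.1,0,0,0],[0,0,90,-0.1,0,0,0],[0,0,120,-0.1,0,0,0],[0,0,145,-0.1,0,0,0],[0,0,165,-0.1,0,0,0],[0,0,180,-0.1,0,0,0],[0,0,186,-0.1,0,0,0],[0,0,186.5,-0.1,0,0,0],[0,0,186.5,-0.1,0,0,0],[0,0,186.5,-0.1,0,0,40],[0,0,186.5,-0.1,0,0,70],[0,0,186.5,-0.1,0,0,85],[0,0,186.5,-0.1,0,0,95],[0,0,186.5,-0.1,0,0,105],[0,0,186.5,-0.1,0,0,120],[0,0,186.5,-0.1,0,0,160],[0,0,186.5,-0.1,0,0,255],[0,0,186.5,-0.1,0,0,255],[0,0,186.5,-0.1,0,0,255]]' 60; python3 d.py -8.5 421,-121,246
```

```text
t: 24.0
eef_pos: [421.4, -120.9, 66.9]
ee_rot: [0.0, 0.757, 0.653, 0.0]
force: [0.4, 0.4, 5.6]
grip_width: 48.7
t 24.0 pos [ 421.4 -120.9   66.9] jaw(y) [ 0.989 -0.146  0.   ] z [ 0. -0. -1.] w 48.7 F [0.4 0.4 5.6] j [-0.28  0.04 -0.56  0.97 -0.    1.44]
421,-121,246 -> [  -0.2   -0.3 -179.1] [0.02 0.02 0.1 ]
```

```bash
python3 -m pendant '[[0,0,-5,0,0,0,255],[0,0,-15,0,0,0,255],[0,0,-35,0,0,0,255],[0,0,-60,0,0,0,255],[0,0,-85,0,0,0,255],[0,0,-110,0,0,0,255],[0,0,-130,0,0,0,255],[0,0,-140,0,0,0,255],[0,0,-145,0,0,0,255],[0,0,-145,0,0,0,255],[0,0,-145,0,0,0,255]]'; python3 d.py -8.5 450,44.5,212 643,44.5,212
```

```text
t: 25.1
eef_pos: [420.9, -120.7, 210.9]
ee_rot: [-0.0, 0.757, 0.653, -0.0]
force: [-0.0, 0.4, -1.4]
grip_width: 48.9
t 25.1 pos [ 420.9 -120.7  210.9] jaw(y) [ 0.989 -0.146 -0.001] z [-0.001  0.    -1.   ] w 48.9 F [-0.   0.4 -1.4] j [-0.28 -0.03 -0.31  1.3  -0.    1.44]
450,44.5,212 -> [167.7   4.7  -1.1] [-0.07  0.    0.1 ]
643,44.5,212 -> [195.9 195.6  -1.3] [-0.07  0.    0.1 ]
```

```bash
python3 -m pendant '[[10,2,0,0,0,0,255],[30,4,0,0,0,0,255],[60,8,0,0,0,0,255],[90,14,0,0,0,0,255],[118,26,0,0,0,0,255],[142,45,0,0,0,0,255],[162,70,0,0,0,0,255],[177,98,0,0,0,0,255],[188,127,0,0,0,0,255],[194,155,0,0,0,0,255],[196,178,-1,0,0,0,255],[196,192,-1,0,0,0,255],[196,196,-1,0,0,0,255],[196,196,-1,0,0,0,255],[196,196,-1,0,0,0,255]]'; python3 d.py -8.5 643,44.5,86
python3 - <<'E'
from h import *
for n in('scene','top'): cv2.imwrite(f'pics/{n}7.png',cv2.resize(env.grab_frame(n)['pixels'],(800,600)))
E
```

```text
t: 26.6
eef_pos: [642.6, 44.9, 211.3]
ee_rot: [-0.001, 0.757, 0.653, -0.001]
force: [-0.8, -0.5, -1.0]
grip_width: 48.9
t 26.6 pos [642.6  44.9 211.3] jaw(y) [ 0.989 -0.146 -0.002] z [-0.002  0.    -1.   ] w 48.9 F [-0.8 -0.5 -1. ] j [0.07 0.36 0.16 1.37 0.   1.79]
643,44.5,86 -> [ -0.3   0.7 125.3] [-0.13  0.01  0.11]
```

View pics/scene7.png

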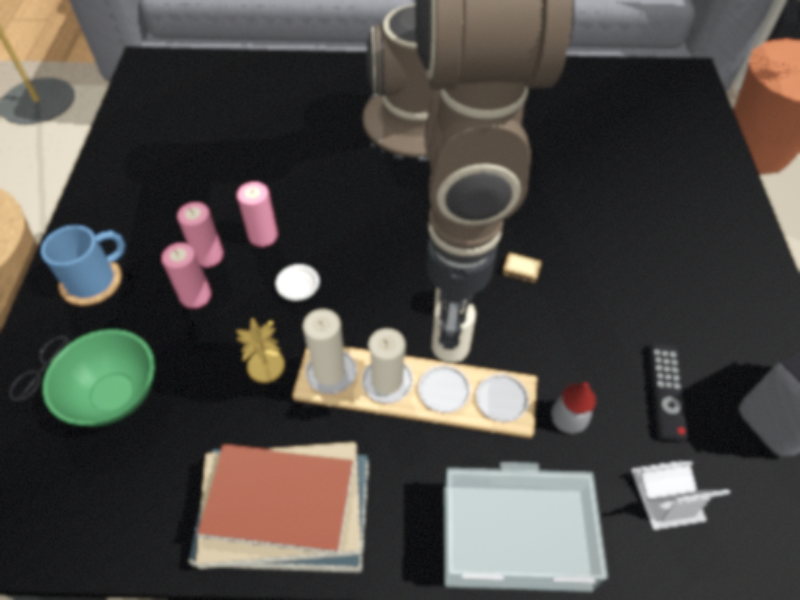

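The 85 is held upright over cup2 (scene ~(290,215)). Lowering it.

```bash
python3 -m pendant '[[0,0,10,0,0,0,255],[0,0.7,30,-0.1,0,0,255],[0,0.7,55,-0.1,0,0,255],[0,0.7,80,-0.1,0,0,255],[0,0.7,100,-0.1,0,0,255],[0,0.7,112,-0.1,0,0,255],[0,0.7,118,-0.1,0,0,255],[0,0.7,121,-0.1,0,0,255],[0,0.7,122.5,-0.1,0,0,255],[0,0.7,123.5,-0.1,0,0,255],[0,0.7,124,-0.1,0,0,255],[0,0.7,124,-0.1,0,0,255],[0,0.7,124,-0.1,0,0,255]]'; python3 -m pendant '[[0,0,0.5,0,0,0,255],[0,0,0.8,0,0,0,255],[0,0,0.8,0,0,0,255]]'; python3 d.py -8.5 643,44.5,86
```

```text
t: 28.0
eef_pos: [643.3, 44.7, 88.3]
ee_rot: [0.0, 0.757, 0.653, 0.0]
force: [-0.6, 0.7, -0.7]
grip_width: 48.9
t: 28.3
eef_pos: [643.3, 44.7, 87.4]
ee_rot: [0.0, 0.757, 0.653, 0.0]
force: [0.7, -0.4, -1.4]
grip_width: 48.7
t 28.3 pos [643.3  44.7  87.4] jaw(y) [ 0.989 -0.146  0.001] z [ 0.001 -0.    -1.   ] w 48.7 F [ 0.7 -0.4 -1.4] j [ 0.07  0.4  -0.06  1.11 -0.    1.79]
643,44.5,86 -> [-0.2 -0.3  1.4] [ 0.05 -0.    0.1 ]
```

```bash
python3 -m pendant '[[0,0,0.5,0,0,0,255],[0,0,1,0,0,0,255],[0,0,1.3,0,0,0,255],[0,0,1.3,0,0,0,255]]'; python3 -m pendant '[[0,0,0.4,0,0,0,255],[0,0,0.8,0,0,0,255],[0,0,0.8,0,0,0,255]]'
```

```text
t: 28.7
eef_pos: [643.3, 44.7, 86.1]
ee_rot: [0.0, 0.757, 0.653, 0.0]
force: [0.3, -0.7, -1.3]
grip_width: 48.3
t: 29.0
eef_pos: [643.4, 44.7, 86.0]
ee_rot: [0.0, 0.757, 0.653, 0.001]
force: [-2.3, -0.2, 4.5]
grip_width: 49.0
```

```bash
python3 -m pendant '[[0,0,0.2,0,0,0,255],[0,0,0.2,0,0,0,100],[0,0,0.2,0,0,0,90],[0,0,0,0,0,0,70],[0,0,0,0,0,0,40],[0,0,0,0,0,0,0],[0,0,0,0,0,0,0],[0,0,0,0,0,0,0],[0,0,-5,0,0,0,0],[0,0,-20,0,0,0,0],[0,0,-50,0,0,0,0],[0,0,-90,0,0,0,0],[0,0,-120,0,0,0,0],[0,0,-130,0,0,0,0],[0,0,-130,0,0,0,0]]'; python3 d.py -8.5 473,60,200
python3 - <<'E'
from fit import *
f=env.grab_frame('scene');cv2.imwrite(f'pics/scene8.png',cv2.resize(f['pixels'],(800,600)))
E
```

```text
t: 30.5
eef_pos: [644.0, 44.8, 217.9]
ee_rot: [0.002, 0.757, 0.653, 0.002]
force: [0.3, 0.3, 0.0]
grip_width: 85.6
t 30.5 pos [644.   44.8 217.9] jaw(y) [ 0.989 -0.146  0.005] z [ 0.005  0.    -1.   ] w 85.6 F [0.3 0.3 0. ] j [ 0.07  0.36  0.17  1.38 -0.    1.79]
473,60,200 -> [  -9.9 -171.5   17. ] [ 0.28 -0.06  0.11]
```

View pics/scene8.png

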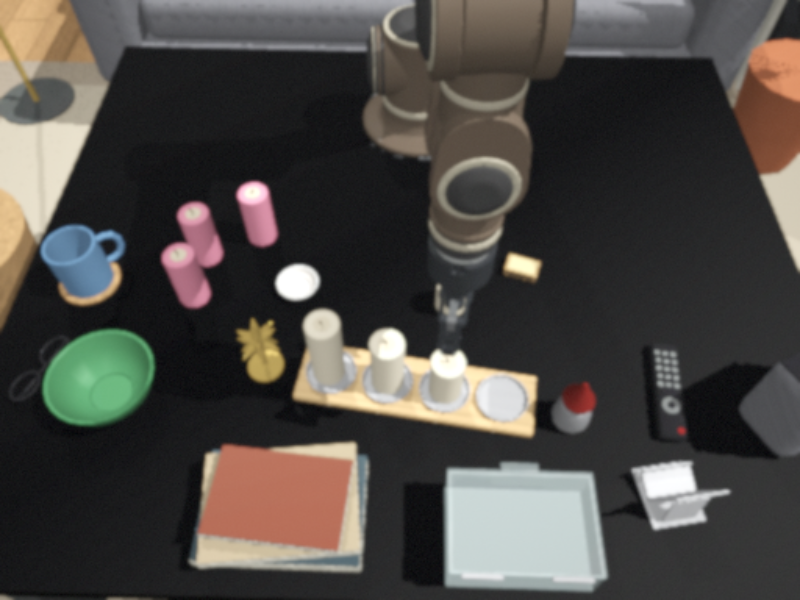

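The 85 is upright in cup2 (scene ~(286,242)). Last is the 60.

```bash
python3 -m pendant '[[-2,-35,0,0,0,0,0],[-4,-75,0,0,0,0,0],[-7,-115,0,0,0,0,0],[-9,-150,5,0.1,0,0,0],[-10,-168,15,0.3,0,0.1,0],[-10,-171.5,17,0.3,0,0.1,0],[-10,-171.5,17,0.3,0,0.1,0],[-10,-171.5,17,0.3,0,0.1,0]]' 60; python3 d.py -8.5 473,60,46
```

```text
t: 31.35
eef_pos: [473.0, 59.8, 198.0]
ee_rot: [-0.001, 0.758, 0.653, -0.001]
force: [0.1, -0.8, 0.3]
grip_width: 84.9
t 31.35 pos [473.   59.8 198. ] jaw(y) [ 0.989 -0.148 -0.004] z [-0.004  0.001 -1.   ] w 84.9 F [ 0.1 -0.8  0.3] j [ 0.13  0.04 -0.26  1.27  0.    1.84]
473,60,46 -> [  0.2   0.6 152. ] [-0.21 -0.01  0.  ]
```

```bash
python3 -m pendant '[[0,0.6,25,-0.2,0,0,0],[0,0.6,50,-0.2,0,0,0],[0,0.6,80,-0.2,0,0,0],[0,0.6,110,-0.2,0,0,0],[0,0.6,130,-0.2,0,0,0],[0,0.6,145,-0.2,0,0,0],[0,0.6,151,-0.2,0,0,0],[0,0.6,152,-0.2,0,0,0],[0,0.6,152,-0.2,0,0,0],[0,0.6,152,-0.2,0,0,40],[0,0.6,152,-0.2,0,0,70],[0,0.6,152,-0.2,0,0,85],[0,0.6,152,-0.2,0,0,95],[0,0.6,152,-0.2,0,0,105],[0,0.6,152,-0.2,0,0,120],[0,0.6,152,-0.2,0,0,160],[0,0.6,152,-0.2,0,0,255],[0,0.6,152,-0.2,0,0,255],[0,0.6,152,-0.2,0,0,255]]' 60; python3 d.py -8.5 473,60,166
```

```text
t: 33.25
eef_pos: [473.4, 59.9, 46.6]
ee_rot: [0.0, 0.758, 0.653, 0.0]
force: [-0.3, -0.3, 5.5]
grip_width: 49.1
t 33.25 pos [473.4  59.9  46.6] jaw(y) [ 0.989 -0.148  0.001] z [ 0.001  0.    -1.   ] w 49.1 F [-0.3 -0.3  5.5] j [ 0.13  0.13 -0.51  0.93  0.    1.84]
473,60,166 -> [ 1.000e-01 -3.000e-01 -1.194e+02] [ 0.05 -0.02  0.  ]
```

```bash
python3 -m pendant '[[0,0,-5,0,0,0,255],[0,0,-15,0,0,0,255],[0,0,-35,0,0,0,255],[0,0,-60,0,0,0,255],[0,0,-85,0,0,0,255],[0,0,-110,0,0,0,255],[0,0,-130,0,0,0,255],[0,0,-138,0,0,0,255],[0,0,-140,0,0,0,255],[0,0,-140,0,0,0,255]]'; python3 d.py -8.5 500,131.5,186 656,131.5,186
```

```text
t: 34.25
eef_pos: [473.0, 59.8, 186.2]
ee_rot: [-0.0, 0.758, 0.653, 0.0]
force: [-0.3, -0.0, -1.4]
grip_width: 48.8
t 34.25 pos [473.   59.8 186.2] jaw(y) [ 0.989 -0.148  0.   ] z [ 0.  0. -1.] w 48.8 F [-0.3 -0.  -1.4] j [ 0.13  0.04 -0.28  1.24  0.    1.84]
500,131.5,186 -> [74.9 16.1  0.2] [ 0.01 -0.02  0.01]
656,131.5,186 -> [ 97.9 170.4   0.2] [ 0.01 -0.02  0.01]
```

```bash
python3 -m pendant '[[10,2,0,0,0,0,255],[28,6,0,0,0,0,255],[50,16,0,0,0,0,255],[68,34,0,0,0,0,255],[81,58,0,0,0,0,255],[90,85,0,0,0,0,255],[95,113,0,0,0,0,255],[98,140,0,0,0,0,255],[98,160,0,0,0,0,255],[98,169,0,0,0,0,255],[98,170.4,0,0,0,0,255],[98,170.4,0,0,0,0,255],[98,170.4,0,0,0,0,255]]'; python3 d.py -8.5 656,131.5,66
python3 - <<'E'
from h import *
for n in('scene','top'): cv2.imwrite(f'pics/{n}9.png',cv2.resize(env.grab_frame(n)['pixels'],(800,600)))
E
```

```text
t: 35.55
eef_pos: [655.1, 131.8, 186.3]
ee_rot: [-0.0, 0.757, 0.653, -0.0]
force: [0.4, 0.6, -0.8]
grip_width: 48.8
t 35.55 pos [655.1 131.8 186.3] jaw(y) [ 0.989 -0.147 -0.   ] z [-0.  0. -1.] w 48.8 F [ 0.4  0.6 -0.8] j [0.2  0.41 0.18 1.34 0.   1.92]
656,131.5,66 -> [ -0.2   1.  120.3] [-0.02 -0.01  0.02]
```

View pics/scene9.png

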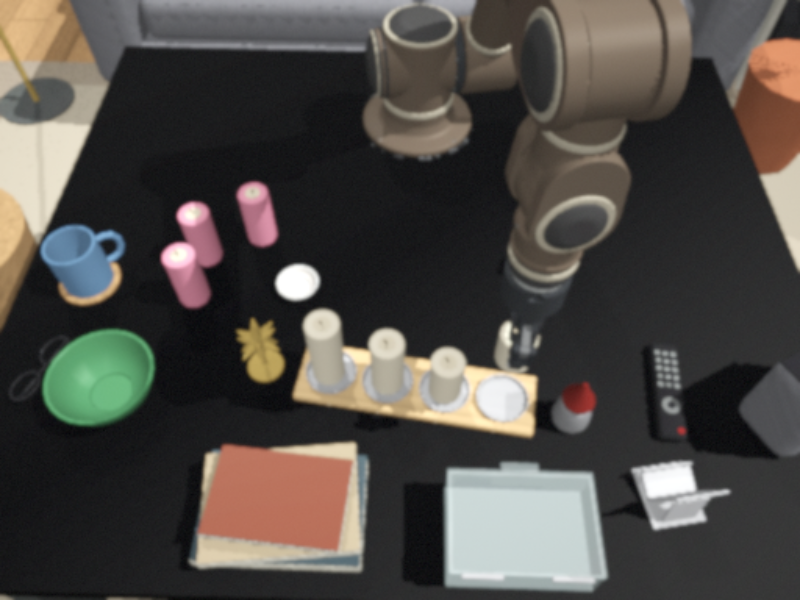

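The 60 is over cup1 (scene ~(330,222)). Lowering to about z 67, then easing into contact near 65.6.

```bash
python3 -m pendant '[[0,0,10,0,0,0,255],[0,1,30,0,0,0,255],[0,1,55,0,0,0,255],[0,1,80,0,0,0,255],[0,1,100,0,0,0,255],[0,1,110,0,0,0,255],[0,1,115,0,0,0,255],[0,1,117,0,0,0,255],[0,1,118,0,0,0,255],[0,1,119,0,0,0,255],[0,1,119,0,0,0,255],[0,1,119,0,0,0,255]]'; python3 -m pendant '[[0,0,0.5,0,0,0,255],[0,0,0.8,0,0,0,255],[0,0,0.8,0,0,0,255]]'; python3 d.py -8.5 656,131.5,65.6
```

```text
t: 36.85
eef_pos: [656.6, 131.7, 68.2]
ee_rot: [0.0, 0.757, 0.653, 0.001]
force: [1.0, 0.3, -1.5]
grip_width: 49.1
t: 37.15
eef_pos: [656.7, 131.7, 67.4]
ee_rot: [0.0, 0.757, 0.653, 0.001]
force: [-0.0, -0.4, -0.2]
grip_width: 48.8
t 37.15 pos [656.7 131.7  67.4] jaw(y) [ 0.989 -0.147  0.001] z [ 0.001  0.001 -1.   ] w 48.8 F [-0.  -0.4 -0.2] j [ 0.2   0.45 -0.02  1.09  0.    1.92]
656,131.5,65.6 -> [-0.3 -0.6  1.8] [ 0.07 -0.04  0.02]
```

```bash
python3 -m pendant '[[0,0,0.5,0,0,0,255],[0,0,1,0,0,0,255],[0,0,1.5,0,0,0,255],[0,0,1.5,0,0,0,255]]'; python3 -m pendant '[[0,0,0.4,0,0,0,255],[0,0,0.8,0,0,0,255],[0,0,0.8,0,0,0,255]]'
```

```text
t: 37.55
eef_pos: [656.6, 131.7, 65.8]
ee_rot: [0.0, 0.757, 0.653, 0.001]
force: [-0.3, -0.7, -0.2]
grip_width: 49.0
t: 37.85
eef_pos: [656.6, 131.7, 65.7]
ee_rot: [0.0, 0.757, 0.653, 0.001]
force: [-2.2, -1.3, 4.7]
grip_width: 49.0
```

```bash
python3 -m pendant '[[0,0,0.2,0,0,0,255],[0,0,0.2,0,0,0,100],[0,0,0.2,0,0,0,90],[0,0,0,0,0,0,70],[0,0,0,0,0,0,40],[0,0,0,0,0,0,0],[0,0,0,0,0,0,0],[0,0,0,0,0,0,0],[0,0,-5,0,0,0,0],[0,0,-20,0,0,0,0],[0,0,-50,0,0,0,0],[0,0,-90,0,0,0,0],[0,0,-120,0,0,0,0],[0,0,-150,0,0,0,0],[0,0,-160,0,0,0,0],[0,0,-160,0,0,0,0]]'
python3 -m pendant '[[0,-40,0,0,0,0,0],[0,-80,0,0,0,0,0],[0,-120,0,0,0,0,0],[0,-160,0,0,0,0,0],[0,-200,0,0,0,0,0],[0,-230,0,0,0,0,0],[0,-250,0,0,0,0,0],[0,-250,0,0,0,0,0],[0,-250,0,0,0,0,0]]'
python3 - <<'E'
from fit import *
F={}
for n in('scene','top'):
    F[n]=env.grab_frame(n); cv2.imwrite(f'pics/{n}10.png',cv2.resize(F[n]['pixels'],(800,600)))
for x,y,h in ((656,131.5,60),(643,44.5,85),(630,-42.5,110),(616.5,-130,135)):
    print(h,[np.round(atz(f,env.landmark_of(n,f'candle_{h}_mid')[0]['xy'],19+h/2),0) for n,f in F.items()])
for k,z in(('star_mid',78),('ring_dish_rim',20)):
    print(k,[atz(F[n],env.landmark_of(n,k)[0]['xy'],z) for n in F])
E
```

```text
t: 39.45
eef_pos: [657.2, 131.7, 228.2]
ee_rot: [0.001, 0.757, 0.653, 0.003]
force: [-1.0, 1.4, -1.3]
grip_width: 85.3
t: 40.35
eef_pos: [409.7, 168.6, 225.9]
ee_rot: [0.001, 0.757, 0.653, 0.002]
force: [0.3, -0.4, -0.2]
grip_width: 85.5
60 [array([670., 122.,  49.]), array([660., 127.,  49.])]
85 [array([650.,  45.,  62.]), array([643.,  33.,  62.])]
110 [array([639., -39.,  74.]), array([632., -39.,  74.])]
135 [array([ 605., -141.,   86.]), array([ 615., -136.,   86.])]
star_mid [array([ 598.1, -236.3,   78. ]), array([ 600.6, -241.1,   78. ])]
ring_dish_rim [array([ 441.6, -199.4,   20. ]), array([ 441.4, -200.5,   20. ])]
```

View pics/scene10.png

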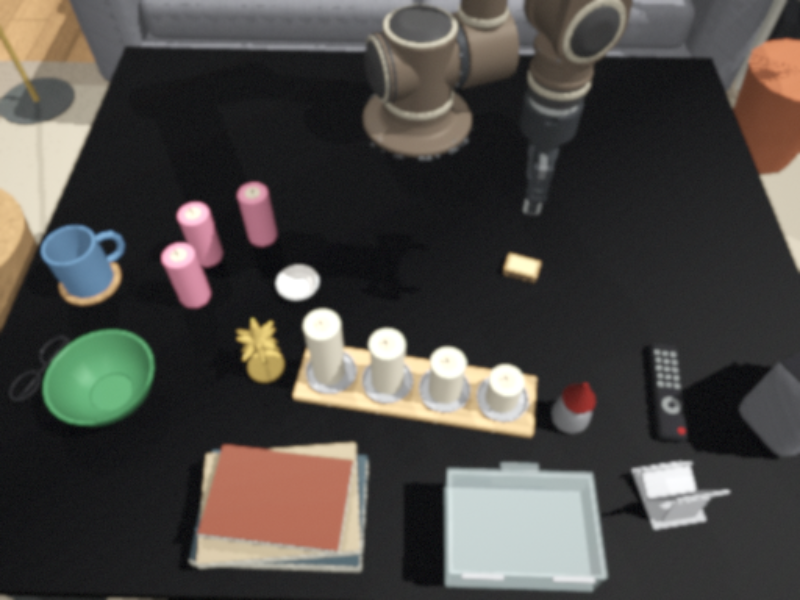

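View pics/top10.png

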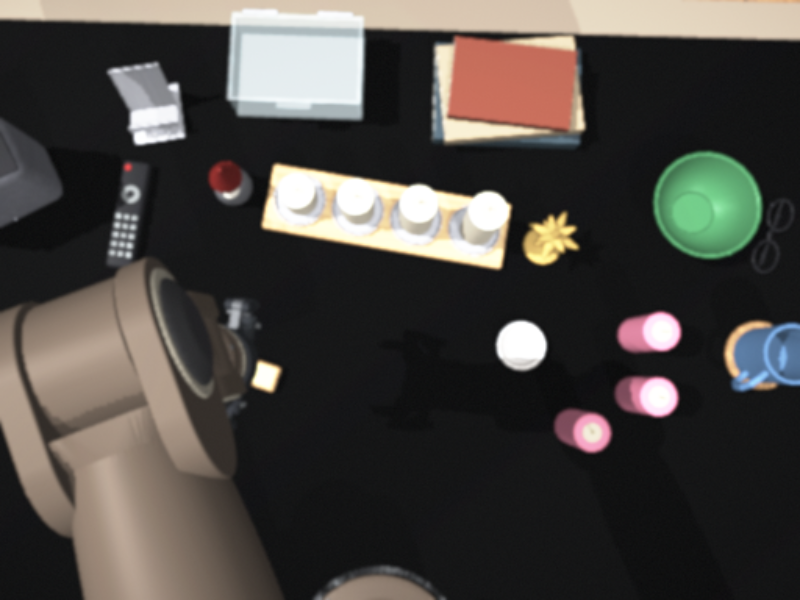

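All four candles stand centred and upright (scene px ~(207,224), (248,233), (286,242), (321,252)), stepping down from the star end. The star and dish are where they started, so I'm handing in.

```bash
python3 -c "
from rig import env
print(env.close_job())"
```

```text
the job is handed in; nothing more can be done
None
```

I set out all four candles and handed the job in at about 41 s. The brass star was beyond the right end, so the 135 mm candle stands in cup4, the 110 in cup3, the 85 in cup2 and the 60 in cup1. Each was lowered in small steps until the wrist force showed contact (2.5–7.4 N at the last reading), then released.

- **Candles:** The last pictures from both cameras show all four upright inside their cups, with the gripper open and clear. From the tool's position at release, each should be within about 2 mm of its cup's centre.
- **Star and dish:** The dish reads within about 3 mm of where it started. The star reads within about 4 mm, which is inside the network's scatter, and it looks unmoved in the pictures.
- **Disagreement:** The networks' midpoints for the placed candles were up to about 17 mm off and differed between the two cameras. I put this down to network error, because the pictures and the recorded tool positions agree with each other.

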